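Snap the cap home on a sample vial with the stand-mounted hand capper

TASK

Take the capped-but-not-closed vial out of the metal vial block and stand it in the pocket of the capper's carriage. Slide the carriage fully home under the head, then squeeze the capper's two handles together until you feel the cap resist and give, without crushing the glass, and let the handles spring open again. Leave the vial there with its cap on tight, and leave the other things on the bench where they are.

Things in the scene. Friction and masses are not known exactly. Their poses are not given: they have to be found in the camera images.
- vial_center (a point): Centre of the loose sample vial: upright amber glass cylinder 23 mm in diameter with a paper label band and a grey ribbed cap 22 mm wide; 79 mm tall over the unclosed cap, of which the straight body is the lower 58 mm. This point is on the axis, 39.5 mm above the vial's underside; z points up to the cap. About 80 g.
- vial_foot (a point): Centre of the vial's underside.
- vial_block: Aluminium block 76 x 112 x 28 mm (x, y, z) standing on the bench, origin at the centre of its underside, with 2 x 3 round holes 25 mm wide and 15 mm deep at x = -18, +18 and y = -36, 0, +36 mm. The vial starts standing in the hole at x = -18, y = 0, its underside 13 mm above the bench.
- capper: Vial capper fixed on the bench, on a grey base plate; origin on the bench under the axis of its head. x points from the head to the column behind it; the carriage comes out along -x; the handles close along y. Head: steel barrel 33 mm wide at 119 to 155 mm height, with two upright handles above it and the ram below it.
- squeeze_point (a point): Point fixed midway between the capper's two handles, 246 mm above the bench, the best height to squeeze. Each handle is a bar 24 mm wide (along capper x) and 12 mm thick, rising from a hinge at 162 mm to a tip at 260 mm. Open they form a V, 66 mm over their outsides at this height, 70 at the tips; shut they are parallel, 32 mm over their outsides. Both move alike.
- handle_a (a joint): Angle by which each handle has been closed: 0 = sprung fully open, 0.20 rad = shut. The ram goes down 72 mm per rad. Empty, they take about 3 N on each handle at the squeeze point, and spring open when let go; snapping the cap on takes about 10 N on each when squeezed slowly. Once the cap is home the handles come to a hard stop on it.
- ram: The ram under the head with its round pressing foot, 19 mm wide, about 103 mm above the bench when the handles are open. An adjusting screw sets the foot up to 4 mm higher or lower, which is not measured, so the handle angle at which the cap snaps differs each time. More than 60 N between ram and vial cracks the vial (about 25 N on each handle).
- carriage (a joint): Carriage position: 0 = fully home against its stop, pocket under the head; 0.11 m = fully out along the capper's -x. It slides in a track with about 1.5 N of friction and stays where it is left.
- pocket (a point): Centre of the floor of the carriage's vial pocket, a chamfered round hole 25 mm wide and 15 mm deep in an aluminium block 46 x 46 mm; the floor is 18 mm and the block's top 33 mm above the bench.
- knob (a point): Centre of the carriage's black pull knob, an upright post 12 mm in diameter with a 17 mm head, 88 mm in front of the pocket; this point is 43 mm above the bench, the post's foot 19 mm and its top 57 mm.
- timer: Bystander to leave alone: small white bench timer, 44 x 64 x 33 mm, origin at the centre of its underside.
- label_roll: Bystander to leave alone: white roll of labels lying flat, 74 mm across and 30 mm high, origin at the centre of its underside.
- cap_top (a point): Centre of the top of the vial's cap: 79 mm above the vial's underside while the cap sits loosely on the neck, 75 mm when fully home. Resistance climbs to about 28 N on the cap within 0.6 mm, fades to nothing at 2.2 mm, and from there the cap snaps home by itself and stays.

How it is judged:
On the way, in this order (a step that is already met when the one before it is completed fails the run):
1. the vial stands upright on the floor of the carriage's pocket, the carriage not yet home (distance between vial_foot and pocket below 0.003 m and angle between vial_center's own z axis and vertical below 0.08 rad and value of joint carriage above 0.02 m), for 0.2 s.
2. the carriage is fully home with the vial still in its pocket (value of joint carriage below 0.003 m and distance between vial_foot and pocket below 0.003 m), for 0.2 s.
3. the cap has snapped home (distance between cap_top and vial_foot below 0.0757 m), for 0.1 s.
At the end, for the whole second after the job is handed in: The cap is pressed home (its top at most 75.7 mm above the vial's underside), the vial stands upright within 3 mm of the pocket's floor centre, the carriage is within 3 mm of its stop and the handles have sprung open (under 0.02 rad) (all of step 2 and distance between cap_top and vial_foot below 0.0757 m and angle between vial_center's own z axis and vertical below 0.08 rad and value of joint handle_a below 0.02 rad); the robot touches nothing.
It fails at once if the vial is crushed: more than 60 N between the ram's foot and the vial (contact force between ram and vial above 60 N).
It fails at once if the timer or the label roll is moved more than 30 mm (distance of any of timer, label_roll from where it was at the start of the episode above 0.03 m).
It also fails if it takes over 58 s, if anything falls off the work surface, if the arm or the gripper's body presses on something with over 40 N, if the wrist force passes 120 N, or if a joint passes its speed limit or range.

ROBOT

A 6-joint arm with a two-finger parallel gripper is mounted at the origin on a cart in front of the work surface, level with it; the furniture and walls round the work are solid. World frame = base frame: x ahead of the robot, y to its left, z up, the work surface at z = 0. Lengths are in m, angles in rad, forces in N, time in s.
With the tool pointing down it reaches from about 0.325 to 0.9 m from the base axis. Payload 3.5 kg.
Tool frame: the origin (TCP) lies at the very end of the fingers, on their centre line; the grasp point (between the pads) lies ctrl.grasp_offset behind it (ctrl.grasp_offset is the distance from the TCP to the grasp point, in m); x points along the fingers, z is the direction in which the jaws open and shut, and the axes are right-handed (so a half turn about x gives the same grasp; the last joint's range is limited). The gripper opens to 85 mm and grips with 20 to 120 N. Pads are 22 mm wide; open, the fingers measure 114 mm over their backs; the gripper's body (76 mm by 85 mm) begins 54 mm behind the grasp point. The pads swing forward as they close: fully open they stand 13 mm farther back than shut.
Start: joints at [1.059, 0.276, -0.026, 1.268, 0, 1.467], TCP at [0.248, 0.573, 0.231] pointing down, gripper open.
Joint ranges: [-3.12, 3.12], [-0.85, 1.88], [-1.08, 1.24], [-1.95, 2.15], [-1.57, 1.53], [-3.14, 3.14]. Speed limits (rad/s): [2.57, 2.57, 3.14, 3.14, 3.14, 3.14].

INTERFACE

Orientations are given as a unit quaternion [x, y, z, w].
In Python, from plant import ctrl, grab_frame, finish_job gives the robot as it stands.
- The arm moves only by the tool carry_out, never from a script. Its argument "deltas" is one flat list of numbers, 5 for each row, row after row: the shift along the tool's x, y, z in mm, then the turn about the tool's x in degrees, then the opening, from 0 (shut) to 1 (fully open). A call has exactly 8 rows; each row shifts and turns the commanded pose from where the row before left it, along the tool's axes as they then stand; what a row does not reach is not made up. A row lasts 1/10 s, in which the tool goes at most 50 mm and 8.59 degrees, less where a joint would pass 70% of its speed; a pose out of reach is approached as far as the arm can. A call with a gripper value outside its range is refused whole. The fingers move at their own pace and stop on an object; "newtons" is the grip in N (left out, the last holds). Time passes only in rows, so rows that do not move let the fingers close, or fill a call up. It gives the time, the measured TCP pose, the force and the opening at its end, in the units of the state.
- ctrl.state(): the state, without advancing time (a new reading comes with each control period).
- grab_frame(name): name is "scene" or "top" or "wrist"; returns a dict with "pixels" (480x640x3 uint8, red, green, blue), "fx", "fy", "cx", "cy" (pixels), "R" (3x3) and "t" (3): a world point X has camera coordinates R X + t; the wrist camera has in their place "tool_from_camera" (4x4, takes a point from camera to tool coordinates, whose origin is the TCP and whose axes are the tool frame's). Camera axes: x right, y down, z forward; pixel columns grow to the right and rows downward; lengths in m; the calibration is good to about 2 mm. A picture is of the moment at which its call begins: read the wrist's pose just before it. There is no depth.
- finish_job(): hands the job in, once; it reports no verdict.
The state is a dict: "time_s": time; "qpos": joint angles; "dq": joint speeds; "effort": joint torques, N m; "ee_pos": TCP position; "tcp_rot": TCP orientation; "ft_force": force on the tool from outside, world axes, zero at the start; "ft_torque": the same for the moment, N m; "width": opening from 0.0 (shut) to 1.0 (fully open).
Only numpy, scipy, OpenCV 4.12 (cv2) and the standard library are available. Lean on these libraries where they do the work, as an engineer would, in place of code of your own. Each camera call takes 0.05 s, during which the arm holds its last target. There are 200 camera calls.

## Working session

There is one attempt and no reset: what is moved stays moved. The work goes in short steps, Python scripts to look and compute and a tool call to move; the robot and the scene stay as the last step left them, time stands still between calls to the robot, and variables do not carry over. Pictures are saved under pics/ and viewed, about 8 in all and at most 12, crops included, and the job is handed in when it is done.

Besides the shell and the picture viewer there is one more tool, called after "Call:" by a JSON object that holds its "method" and its "body". carry_out: Moves the arm, as the interface text tells. Its arguments: {"type":"object","properties":{"deltas":{"type":"array"},"newtons":{"type":"number"}},"required":["deltas"]}

```bash
mkdir -p pics; ls; python3 - <<'E'
from plant import ctrl, grab_frame
import cv2,pickle
print(ctrl.state(), ctrl.grasp_offset)
fs={}
for n in("scene","top"):
    f=grab_frame(n); fs[n]=f
    cv2.imwrite(f"pics/{n}0.png",f["pixels"][:,:,::-1]); print(n,{k:v for k,v in f.items() if k!="pixels"})
f=grab_frame("wrist");print(f["tool_from_camera"])
pickle.dump(fs,open("f0.pkl","wb"))
E
```

```text
pics
{'time_s': 0.0, 'qpos': array([ 1.05862524e+00,  2.77147760e-01, -2.78956735e-02,  1.26800397e+00,
       -3.05589650e-06,  1.46740792e+00]), 'dq': array([-0.00105633, -0.00054561,  0.00096156, -0.00054903, -0.0009855 ,
        0.00046916]), 'effort': array([-1.74723675e-03, -4.45509017e+01,  2.95203674e+01,  1.64629275e-02,
       -2.65876097e-04,  6.88775863e-07]), 'ee_pos': array([0.24804893, 0.57281312, 0.23014357]), 'tcp_rot': array([-0.3884733 ,  0.5917839 ,  0.38773971,  0.59037127]), 'ft_force': array([-0.18767913, -0.13724997, -0.56849922]), 'ft_torque': array([-0.01983754, -0.0249671 ,  0.02607627]), 'width': 0.998650481276262} 0.0187
scene {'fx': 485.0824002003774, 'fy': 485.0824002003774, 'cx': 314.76078632729485, 'cy': 235.55580288044925, 'R': array([[ 0.68808475, -0.72545331,  0.0160271 ],
       [-0.41538029, -0.41190185, -0.81104628],
       [ 0.5949778 ,  0.55141124, -0.58476239]]), 't': array([-0.27964994,  0.43841064,  0.51362788])}
top {'fx': 570.4255620806852, 'fy': 570.4255620806852, 'cx': 306.38998764800556, 'cy': 234.52068507436553, 'R': array([[ 0.02569436, -0.99948811,  0.01906098],
       [-0.99661387, -0.02710092, -0.07762942],
       [ 0.07810625, -0.0170018 , -0.99680006]]), 't': array([0.12868644, 0.60867746, 1.01450822])}
[[ 7.06263204e-04 -2.82242362e-01  9.59342874e-01 -1.42621658e-01]
 [-1.36725931e-03 -9.59342489e-01 -2.82241242e-01  7.15470525e-02]
 [ 9.99998816e-01 -1.11233388e-03 -1.06344680e-03  1.74911853e-03]
 [ 0.00000000e+00  0.00000000e+00  0.00000000e+00  1.00000000e+00]]
```

View pics/scene0.png

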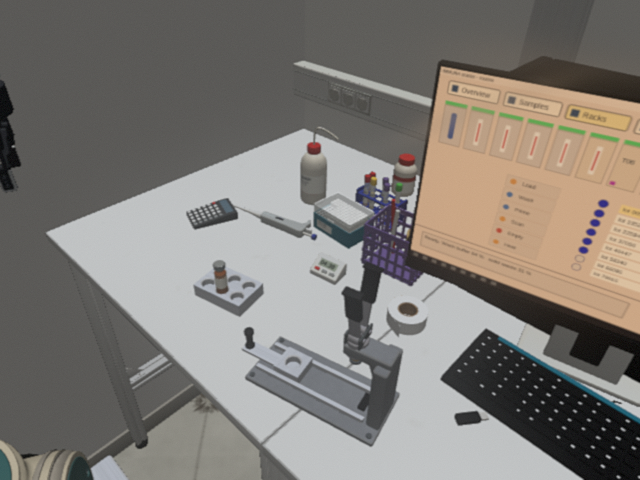

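View pics/top0.png

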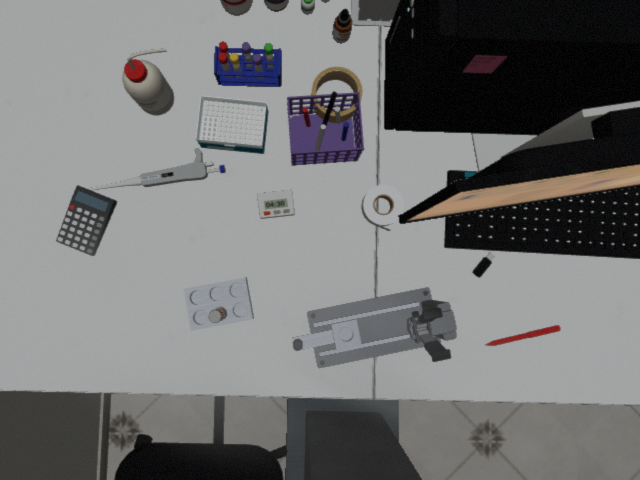

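The scene view shows the vial at about (220,277), the knob at (249,335), the pocket at (292,360) and the handles near (360,300). In the top view the vial is at about (217,315), the knob at (298,345), the pocket at (345,333) and the handles near (435,330). I'll zoom in for exact pixels.

```bash
python3 - <<'E'
import cv2,pickle,numpy as np
fs=pickle.load(open("f0.pkl","rb"))
t=fs["top"]["pixels"][270:380,180:470,::-1]; s=fs["scene"]["pixels"][245:445,185:415,::-1]
def grid(im,x0,y0,k):
    b=cv2.resize(im,None,fx=k,fy=k,interpolation=cv2.INTER_CUBIC)
    for x in range((x0+19)//20*20,x0+im.shape[1],20):
        cv2.line(b,((x-x0)*k,0),((x-x0)*k,5),(0,0,255),1);cv2.putText(b,str(x),((x-x0)*k,14),0,.35,(0,0,255))
    for y in range((y0+19)//20*20,y0+im.shape[0],20):
        cv2.line(b,(0,(y-y0)*k),(5,(y-y0)*k),(0,0,255),1);cv2.putText(b,str(y),(6,(y-y0)*k),0,.35,(0,0,255))
    return b
T=cv2.resize(t,None,fx=2.75,fy=2.75)
cv2.imwrite("pics/topc.png",grid(t,180,270,2)) 
cv2.imwrite("pics/tc.png",grid(np.ascontiguousarray(fs["top"]["pixels"][270:380,180:445,::-1]),180,270,3))
cv2.imwrite("pics/sc.png",grid(np.ascontiguousarray(s),185,245,3))
E
```

```text
(no output)
```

View pics/tc.png

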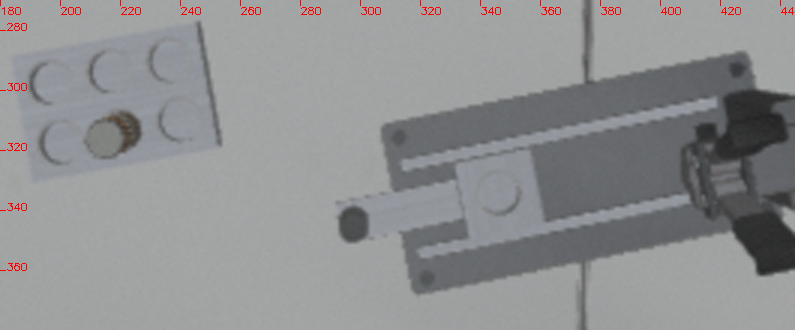

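View pics/sc.png

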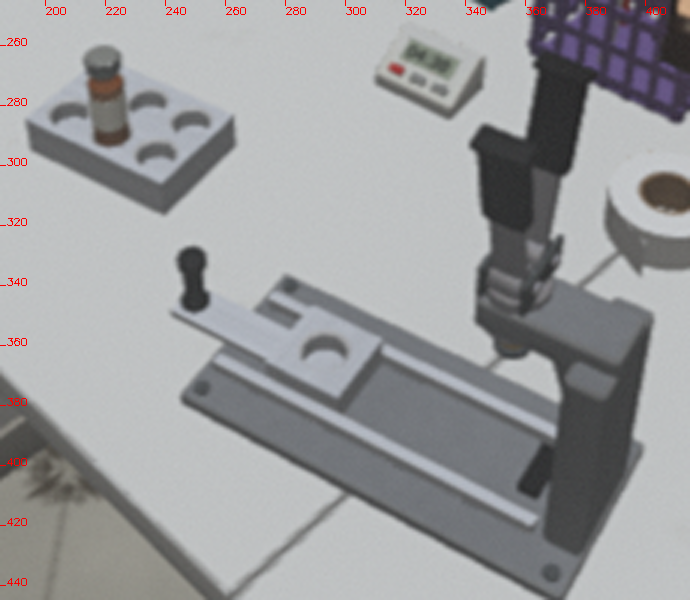

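In the top crop, the cap is at (214.5,316), the pocket rim at (346.3,334.3) and the knob at (297.7,344.3). In the scene crop, the cap top is at (219,263), the rim at (293.3,361.3) and the knob top at (249,329.3). The handle tips are near (352,291) and (374,267). Next I'll triangulate these.

```bash
cat > h.py <<'E'
import cv2,pickle,numpy as np
from scipy.spatial.transform import Rotation as Ro
def ray(f,p):
    d=np.array([(p[0]-f["cx"])/f["fx"],(p[1]-f["cy"])/f["fy"],1.])
    return -f["R"].T@f["t"], f["R"].T@d
def plane(f,p,z):
    c,d=ray(f,p); return c+d*(z-c[2])/d[2]
def tri(obs):
    A=np.zeros((3,3));b=np.zeros(3);rs=[]
    for f,p in obs:
        c,d=ray(f,p);d=d/np.linalg.norm(d);M=np.eye(3)-np.outer(d,d);A+=M;b+=M@c;rs.append((c,M))
    X=np.linalg.solve(A,b);return X,[np.linalg.norm(M@(X-c)) for c,M in rs]
def wristcam(f,s):
    T=np.array(f["tool_from_camera"]);R=Ro.from_quat(s["tcp_rot"]).as_matrix()
    Rw=R@T[:3,:3];c=R@T[:3,3]+s["ee_pos"]
    g=dict(f);g["R"]=Rw.T;g["t"]=-Rw.T@c;return g
E
python3 - <<'E'
from h import *
np.set_printoptions(precision=4,suppress=True)
fs=pickle.load(open("f0.pkl","rb"));T,S=fs["top"],fs["scene"]
for n,a,b,z in [("cap",(214.5,316),(219,263),.092),("rim",(346.3,334.3),(293.3,361.3),.033),("knob",(297.7,344.3),(249,329.3),.057)]:
    print(n,*tri([(T,a),(S,b)]),plane(T,a,z),plane(S,b,z))
for p in[(351.7,291),(374.3,266.7)]: print("tip",plane(S,p,.26))
# block edges, base plate holes
for p in[(398/3+180,137/3+270),(737/3+180,69/3+270),(426/3+180,278/3+270)]: print("baseholes top",plane(T,p,.006))
for p in[(290/3+185,286/3+245),(551/3+185,573/3+245),(201/3+185,388/3+245)]: print("baseholes sc",plane(S,p,.006))
for p in[(48,82),(108,71),(167,61),(60,142),(181,119)]: print("blockholes",plane(T,(p[0]/3+180,p[1]/3+270),.028))
E
```

```text
cap [0.459  0.2958 0.0928] [np.float64(0.00012510160869480823), np.float64(0.0001251016086948321)] [0.4589 0.296  0.092 ] [0.4596 0.2965 0.092 ]
rim [0.4284 0.0696 0.0343] [np.float64(3.9055842629280605e-05), np.float64(3.905584262925923e-05)] [0.4283 0.0694 0.033 ] [0.4292 0.0704 0.033 ]
knob [0.411  0.156  0.0578] [np.float64(0.0007566176592843952), np.float64(0.0007566176592843821)] [0.4114 0.1555 0.057 ] [0.4109 0.1571 0.057 ]
tip [ 0.4241 -0.0396  0.26  ]
tip [ 0.4806 -0.0306  0.26  ]
baseholes top [0.458  0.1292 0.006 ]
baseholes top [ 0.5045 -0.0777  0.006 ]
baseholes top [0.3738 0.1101 0.006 ]
baseholes sc [0.463  0.1347 0.006 ]
baseholes sc [ 0.4252 -0.0913  0.006 ]
baseholes sc [0.3783 0.116  0.006 ]
blockholes [0.4868 0.3391 0.028 ]
blockholes [0.4942 0.3037 0.028 ]
blockholes [0.501  0.2688 0.028 ]
blockholes [0.4515 0.3305 0.028 ]
blockholes [0.4669 0.2593 0.028 ]
```

```bash
cat >> h.py <<'E'
def delta(xyz,yaw=None,s=None,dz=0):
    """shift in tool axes (mm) after turning (deg) so that tool z has world yaw (mod 180)"""
    from plant import ctrl
    s=s or ctrl.state();R=Ro.from_quat(s["tcp_rot"]).as_matrix();a=0
    if yaw is not None:
        t=np.array([np.cos(yaw),np.sin(yaw),0]);a=np.arctan2(-R[:,1]@t,R[:,2]@t)
        a=(a+np.pi/2)%np.pi-np.pi/2
        R=R@Ro.from_rotvec([a,0,0]).as_matrix()
    return np.degrees(a),(R.T@(np.array(xyz)-s["ee_pos"]))*1000
E
python3 - <<'E'
from h import *
from plant import ctrl
np.set_printoptions(precision=3,suppress=True)
R=Ro.from_quat(ctrl.state()["tcp_rot"]).as_matrix();print(R)
print(delta([.459,.296,.14],np.radians(12.5)))
E
```

```text
[[-0.001 -0.918  0.397]
 [-0.002  0.397  0.918]
 [-1.     0.    -0.002]]
(np.float64(54.07945955241428), array([  90.629, -315.905,  146.045]))
```

Call:
{"method": "carry_out", "body": {"deltas": [0, 0, 0, 7.75, 1, 0, 0, 0, 7.75, 1, 0, 0, 0, 7.75, 1, 0, 0, 0, 7.75, 1, 0, 0, 0, 7.75, 1, 0, 0, 0, 7.75, 1, 0, 0, 0, 7.6, 1, 0, 0, 0, 0, 1]}}

```text
time_s: 0.95
ee_pos: [0.2483, 0.5732, 0.2308]
tcp_rot: [-0.077, 0.703, 0.077, 0.703]
ft_force: [0.2, 0.4, 0.3]
width: 1.002
```

Call:
{"method": "carry_out", "body": {"deltas": [0, -40, 20, 0, 1, 0, -45, 20, 0, 1, 0, -45, 20, 0, 1, 5, -45, 20, 0, 1, 10, -45, 20, 0, 1, 10, -45, 20, 0, 1, 10, -35, 16, 0, 1, 5, -16, 10, 0, 1]}}

```text
time_s: 1.75
ee_pos: [0.4599, 0.2938, 0.1903]
tcp_rot: [-0.077, 0.703, 0.076, 0.702]
ft_force: [0.1, 0.9, 0.3]
width: 1.008
```

```bash
cat > look.py <<'E'
import sys
from h import *
from plant import ctrl,grab_frame
s=ctrl.state();f=wristcam(grab_frame("wrist"),s)
pickle.dump((f,s),open(sys.argv[1]+".pkl","wb"))
cv2.imwrite(f"pics/{sys.argv[1]}.png",f["pixels"][:,:,::-1])
print(s["ee_pos"],s["width"],s["ft_force"])
def proj(X):
    c=f["R"]@np.array(X)+f["t"];return c[0]/c[2]*f["fx"]+f["cx"],c[1]/c[2]*f["fy"]+f["cy"]
for a in sys.argv[2:]: print(a,proj(eval(a)))
E
python3 look.py w1 "[.459,.296,.092]"; python3 -c "
from h import *
print(delta([.459,.296,.14],np.radians(12.5)))"
```

```text
[0.45985811 0.29384896 0.19034425] 1.0076209486279235 [0.07585638 0.8728988  0.3341447 ]
[.459,.296,.092] (np.float64(319.0360115073831), np.float64(238.00904740467166))
(np.float64(-0.10700018998983693), array([49.78052461,  3.53315676, -1.43110056]))
```

View pics/w1.png

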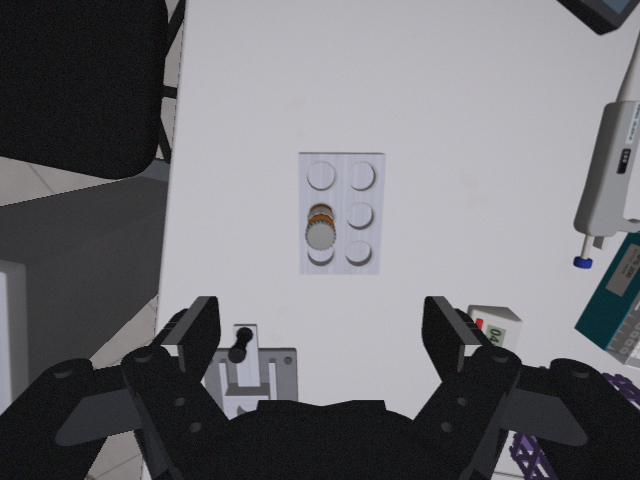

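The wrist view shows the cap at (320,235), 3 px from the prediction, and the block square to the jaws. The carriage and knob are at the lower left. I'll go down over the vial.

Call:
{"method": "carry_out", "body": {"deltas": [20, 4.5, -1, 0, 1, 25, 0, 0, 0, 1, 25, 0, 0, 0, 1, 25, 0, 0, 0, 1, 25, 0, 0, 0, 1, 20, 0, 0, 0, 1, 12, 0, 0, 0, 1, 0, 0, 0, 0, 1]}}

```text
time_s: 2.6
ee_pos: [0.4553, 0.3006, 0.0377]
tcp_rot: [-0.078, 0.704, 0.077, 0.702]
ft_force: [-0.3, -0.3, 0.0]
width: 0.999
```

Call:
{"method": "carry_out", "body": {"deltas": [0, 0, 0, 0, 0.7, 0, 0, 0, 0, 0.5, 0, 0, 0, 0, 0.4, 0, 0, 0, 0, 0.35, 0, 0, 0, 0, 0.3, 0, 0, 0, 0, 0.25, 0, 0, 0, 0, 0.2, 0, 0, 0, 0, 0.2], "newtons": 25}}

```text
time_s: 3.4
ee_pos: [0.4573, 0.3012, 0.04]
tcp_rot: [-0.077, 0.703, 0.077, 0.703]
ft_force: [-0.8, 0.5, 5.5]
width: 0.261
```

```bash
python3 look.py w2; python3 -c "
from h import *
f=pickle.load(open('w1.pkl','rb'))[0]
print(plane(f,(320.5,235),.092),delta([.4284,.0696,.14],np.radians(12.5)))"
```

```text
[0.45733318 0.30122727 0.0399524 ] 0.2610056412146029 [-0.82569194  0.45394797  5.54679851]
[0.45955418 0.29846325 0.092     ] (np.float64(-0.024118328103282564), array([-100.14164226, -219.84904317,  -78.30208615]))
```

Call:
{"method": "carry_out", "body": {"deltas": [-5, 0, 0, 0, 0.2, -10, 0, 0, 0, 0.2, -15, 0, 0, 0, 0.2, -20, 0, 0, 0, 0.2, -15, 0, 0, 0, 0.2, -5, 0, 0, 0, 0.2, 0, 0, 0, 0, 0.2, 0, 0, 0, 0, 0.2]}}

```text
time_s: 4.25
ee_pos: [0.4565, 0.3008, 0.1088]
tcp_rot: [-0.077, 0.703, 0.077, 0.703]
ft_force: [0.7, 0.5, -0.8]
width: 0.262
```

```bash
python3 look.py w3; python3 - <<'E'
from h import *
from plant import grab_frame
f=grab_frame("scene");pickle.dump(f,open("s3.pkl","wb"))
a=f["pixels"][150:350,130:330,::-1]; w=cv2.imread("pics/w3.png")[150:450,170:470]
a=cv2.resize(a,(400,400),interpolation=cv2.INTER_CUBIC);w=cv2.resize(w,(400,400))
cv2.imwrite("pics/c3.png",np.hstack([a,w]))
E
```

```text
[0.456487   0.3007991  0.10883762] 0.2617242846629163 [ 0.66796126  0.4566692  -0.77602411]
```

View pics/c3.png

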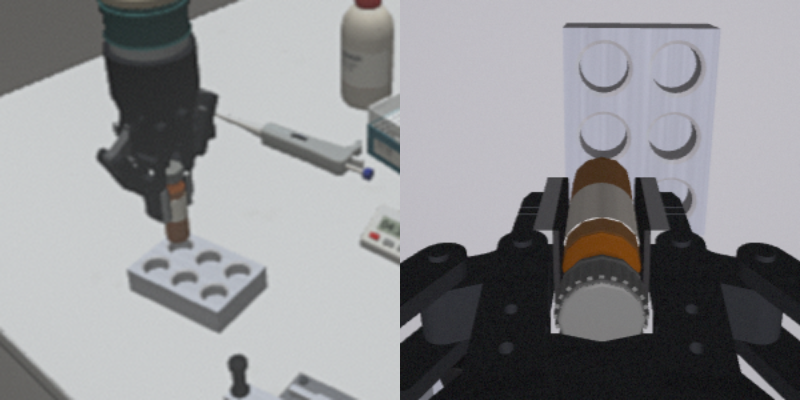

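The vial is lifted and looks upright. In the wrist view the cap top is at about (320,383) and the vial's lower edge at about (321.5,268.5). In the scene view its bottom is at about (219,270).

```bash
python3 - <<'E'
from h import *
np.set_printoptions(precision=4,suppress=True)
f,s=pickle.load(open('w3.pkl','rb'));S=pickle.load(open('s3.pkl','rb'))
R=Ro.from_quat(s["tcp_rot"]).as_matrix();rel=lambda X:R.T@(X-s["ee_pos"])*1000
for n,X in [("cap w",plane(f,(320,383),.161)),("cap s",plane(S,(217.5,232.5),.161)),("captri",tri([(f,(320,383)),(S,(217.5,232.5))])[0]),("foot edge",plane(f,(321.5,268.5),.082))]: print(n,X,rel(X))
g=wristcam(f,s) if 0 else f
for z in(.161,.082):
  for y in(-1,-4): 
    X=s["ee_pos"]+R@np.array([(s["ee_pos"][2]-z),y+(11.5 if z<.1 else 0),0])*1e-3*np.array(1) if 0 else None
E
```

```text
cap w [0.4576 0.3003 0.161 ] [-52.1633  -0.7366   0.9734]
cap s [0.4627 0.2938 0.161 ] [-52.1652  -8.2074   4.5423]
captri [0.4611 0.2964 0.1584] [-49.5339  -5.2936   3.5009]
foot edge [0.4565 0.3076 0.082 ] [26.8343  6.6318  1.5093]
```

```bash
python3 -c "
from h import *
print(delta([.4273,.0744,.1088],np.radians(12.5)))"
```

```text
(np.float64(-0.02236342172595728), array([-1.96670715e-01, -2.14619578e+02, -7.71197061e+01]))
```

Call:
{"method": "carry_out", "body": {"deltas": [0, -15, -5, 0, 0.2, 0, -30, -11, 0, 0.2, 0, -40, -15, 0, 0.2, 0, -40, -15, 0, 0.2, 0, -40, -15, 0, 0.2, 0, -30, -10, 0, 0.2, 0, -15, -5, 0, 0.2, 0, -4.6, -1.1, 0, 0.2]}}

```text
time_s: 5.15
ee_pos: [0.4267, 0.0729, 0.1088]
tcp_rot: [-0.076, 0.704, 0.076, 0.702]
ft_force: [0.1, -0.1, -1.0]
width: 0.26
```

Call:
{"method": "carry_out", "body": {"deltas": [10, 0, 0, 0, 0.2, 15, 0, 0, 0, 0.2, 8, 0, 0, 0, 0.2, 4, 0, 0, 0, 0.2, 0, 0, 0, 0, 0.2, 0, 0, 0, 0, 0.2, 0, 0, 0, 0, 0.2, 0, 0, 0, 0, 0.2]}}

```text
time_s: 5.95
ee_pos: [0.4286, 0.075, 0.0729]
tcp_rot: [-0.077, 0.703, 0.077, 0.703]
ft_force: [-0.3, -0.2, -0.5]
width: 0.261
```

```bash
python3 look.py w4; python3 - <<'E'
from h import *
from plant import grab_frame
f=grab_frame("scene");pickle.dump(f,open("s4.pkl","wb"))
a=np.ascontiguousarray(f["pixels"][285:395,235:345,::-1]); w=cv2.imread("pics/w4.png")[200:420,220:440]
a=cv2.resize(a,(400,400),interpolation=cv2.INTER_CUBIC);w=cv2.resize(w,(400,400),interpolation=cv2.INTER_CUBIC)
cv2.imwrite("pics/c4.png",np.hstack([a,w]))
E
python3 -c "
from h import *
print(delta([.4273,.0744,.070],np.radians(12.5)))"
```

```text
[0.42863886 0.07497166 0.0728961 ] 0.26133104908877475 [-0.27175228 -0.20714338 -0.49409121]
(np.float64(-0.019295739756165213), array([ 2.78173944, -0.23707591, -1.25941043]))
```

View pics/c4.png

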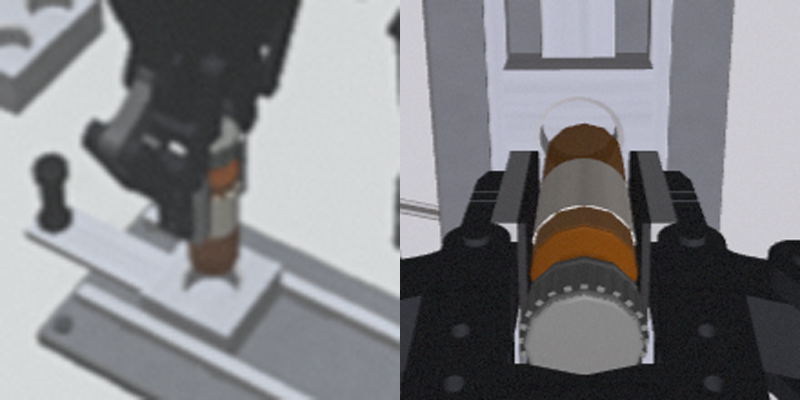

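The wrist crop shows the foot edge at about (321.2,268.2), and a pocket rim about 45.7 px wide centred at x of about 319.8, with its far edge at y of about 253.4. The foot hovers almost concentric with the pocket.

```bash
python3 - <<'E'
from h import *
np.set_printoptions(precision=4,suppress=True)
f,s=pickle.load(open('w4.pkl','rb'))
R=Ro.from_quat(s["tcp_rot"]).as_matrix();rel=lambda X:R.T@(X-s["ee_pos"])*1000
for n,p,z in [("foot",(321.2,268.2),.046),("footL",(300.3,283),.046),("footR",(342.1,283),.046),("rimfar",(319.8,253.4),.033),("rimL",(297,272.5),.033),("rimR",(342.7,272.5),.033)]:print(n,rel(plane(f,p,z)))
E
```

```text
foot [26.8959  6.7777  1.3514]
footL [26.8862 -1.6749 -9.8305]
footR [26.9097 -1.7031 12.5159]
rimfar [39.8942 10.5675  0.5692]
rimL [ 39.8832  -0.9209 -12.4577]
rimR [39.9107 -0.954  13.603 ]
```

Call:
{"method": "carry_out", "body": {"deltas": [3, 1, -0.8, 0, 0.2, 3, 0, 0, 0, 0.2, 3, 0, 0, 0, 0.2, 0, 0, 0, 0, 0.2, 0, 0, 0, 0, 0.2, 0, 0, 0, 0, 0.2, 0, 0, 0, 0, 0.2, 0, 0, 0, 0, 0.2]}}

```text
time_s: 6.85
ee_pos: [0.4273, 0.0757, 0.0635]
tcp_rot: [-0.077, 0.703, 0.077, 0.703]
ft_force: [0.3, -1.1, -0.9]
width: 0.259
```

```bash
python3 look.py w5; python3 - <<'E'
from h import *
from plant import grab_frame
f=grab_frame("scene");pickle.dump(f,open("s5.pkl","wb"))
a=np.ascontiguousarray(f["pixels"][325:385,260:320,::-1]); w=cv2.imread("pics/w5.png")[230:310,280:360]
a=cv2.resize(a,(400,400),interpolation=cv2.INTER_CUBIC);w=cv2.resize(w,(400,400),interpolation=cv2.INTER_CUBIC)
cv2.imwrite("pics/c5.png",np.hstack([a,w]))
E
```

```text
[0.42726451 0.07567075 0.06351928] 0.25919401433431644 [ 0.3299543  -1.11446442 -0.87173142]
```

View pics/c5.png

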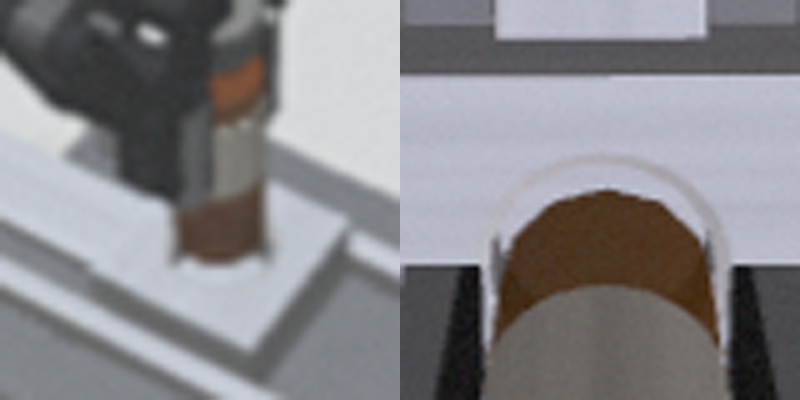

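```bash
python3 - <<'E'
from h import *
np.set_printoptions(precision=4,suppress=True)
f,s=pickle.load(open('w5.pkl','rb'))
R=Ro.from_quat(s["tcp_rot"]).as_matrix();rel=lambda X:R.T@(X-s["ee_pos"])*1000
for n,p,z in [("foot",(321.6,268),.0365),("footL",(300,280),.0365),("footR",(342.7,280),.0365),("rimfar",(321,260.6),.033),("rimL",(298,279),.033),("rimR",(345.4,279),.033)]:print(n,rel(plane(f,p,z)))
E
```

```text
foot [27.0193  6.8421  1.5624]
footL [27.0168  0.003  -9.9679]
footR [27.0225 -0.0179 12.8151]
rimfar [30.5191  9.7118  1.2469]
rimL [ 30.5165  -0.9173 -11.2805]
rimR [30.523  -0.9411 14.509 ]
```

Call:
{"method": "carry_out", "body": {"deltas": [0, 0.9, 0, 0, 0.2, 3, 0, 0, 0, 0.2, 3, 0, 0, 0, 0.2, 2, 0, 0, 0, 0.2, 2, 0, 0, 0, 0.2, 0, 0, 0, 0, 0.2, 0, 0, 0, 0, 0.2, 0, 0, 0, 0, 0.2]}}

```text
time_s: 7.75
ee_pos: [0.4267, 0.0765, 0.0532]
tcp_rot: [-0.077, 0.703, 0.077, 0.703]
ft_force: [1.0, -2.2, -1.7]
width: 0.261
```

Call:
{"method": "carry_out", "body": {"deltas": [2, 0, 0, 0, 0.2, 2, 0, 0, 0, 0.2, 2, 0, 0, 0, 0.2, 1, 0, 0, 0, 0.2, 0, 0, 0, 0, 0.2, 0, 0, 0, 0, 0.2, 0, 0, 0, 0, 0.2, 0, 0, 0, 0, 0.2]}}

```text
time_s: 8.55
ee_pos: [0.4268, 0.0766, 0.0463]
tcp_rot: [-0.077, 0.703, 0.077, 0.703]
ft_force: [0.7, -1.5, -1.3]
width: 0.262
```

Call:
{"method": "carry_out", "body": {"deltas": [1, 0, 0, 0, 0.2, 1, 0, 0, 0, 0.2, 0, 0, 0, 0, 0.2, 0, 0, 0, 0, 0.2, 0, 0, 0, 0, 0.2, 0, 0, 0, 0, 0.2, 0, 0, 0, 0, 0.2, 0, 0, 0, 0, 0.2]}}

```text
time_s: 9.35
ee_pos: [0.427, 0.0766, 0.0449]
tcp_rot: [-0.077, 0.703, 0.077, 0.703]
ft_force: [-1.6, -2.4, 4.7]
width: 0.257
```

Call:
{"method": "carry_out", "body": {"deltas": [0, 0, 0, 0, 0.32, 0, 0, 0, 0, 0.36, 0, 0, 0, 0, 0.45, 0, 0, 0, 0, 0.6, 0, 0, 0, 0, 0.8, 0, 0, 0, 0, 0.8, 0, 0, 0, 0, 0.8, 0, 0, 0, 0, 0.8]}}

```text
time_s: 10.15
ee_pos: [0.4269, 0.0766, 0.0444]
tcp_rot: [-0.077, 0.703, 0.077, 0.703]
ft_force: [-0.1, 0.5, -0.8]
width: 0.802
```

Call:
{"method": "carry_out", "body": {"deltas": [-10, 0, 0, 0, 0.8, -20, 0, 0, 0, 0.8, -25, 0, 0, 0, 0.8, -25, 0, 0, 0, 0.8, -15, 0, 0, 0, 0.8, 0, 0, 0, 0, 0.8, 0, 0, 0, 0, 0.8, 0, 0, 0, 0, 0.8]}}

```text
time_s: 10.95
ee_pos: [0.4259, 0.0765, 0.1385]
tcp_rot: [-0.077, 0.704, 0.077, 0.702]
ft_force: [0.2, 1.1, -0.1]
width: 0.798
```

```bash
python3 look.py w6; python3 - <<'E'
from h import *
from plant import grab_frame
f=grab_frame("scene");t=grab_frame("top");pickle.dump((f,t),open("s6.pkl","wb"))
a=np.ascontiguousarray(f["pixels"][285:395,235:345,::-1]); w=cv2.imread("pics/w6.png")[140:380,200:440]
a=cv2.resize(a,(400,400),interpolation=cv2.INTER_CUBIC);w=cv2.resize(w,(400,400),interpolation=cv2.INTER_CUBIC)
cv2.imwrite("pics/c6.png",np.hstack([a,w]))
E
python3 -c "
from h import *
for z in (.08,.024): print(delta([.411,.156,z],np.radians(12.5)))"
```

```text
[0.42593863 0.07652143 0.13848089] 0.7977267775780066 [ 0.15536665  1.13407197 -0.11385447]
(np.float64(-0.024540850870867374), array([58.38395857, 80.80304749,  2.73143992]))
(np.float64(-0.024540850870867374), array([114.38380838,  80.77786721,   2.85866848]))
```

View pics/c6.png

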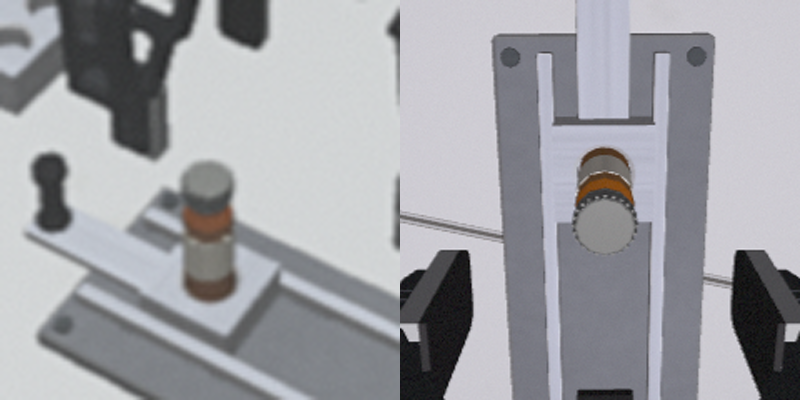

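The vial stands upright in the pocket (scene crop and wrist crop agree). The knob arm is in line with it. Next I'll grip the knob post.

Call:
{"method": "carry_out", "body": {"deltas": [0, 15, 0, 0, 0.55, 0, 25, 1.5, 0, 0.55, 0, 25, 0, 0, 0.55, 10, 15, 0, 0, 0.55, 15, 2.5, 0, 0, 0.55, 15, 0, 0, 0, 0.55, 0, 0, 0, 0, 0.55, 0, 0, 0, 0, 0.55]}}

```text
time_s: 11.9
ee_pos: [0.41, 0.1573, 0.0989]
tcp_rot: [-0.077, 0.704, 0.077, 0.702]
ft_force: [0.9, 0.4, 0.2]
width: 0.549
```

Call:
{"method": "carry_out", "body": {"deltas": [15, 0, 0, 0, 0.55, 20, 0, 0, 0, 0.55, 20, 0, 0, 0, 0.55, 13, 0, 0, 0, 0.55, 0, 0, 0, 0, 0.55, 0, 0, 0, 0, 0.55, 0, 0, 0, 0, 0.55, 0, 0, 0, 0, 0.55], "newtons": 20}}

```text
time_s: 12.7
ee_pos: [0.4117, 0.1577, 0.0325]
tcp_rot: [-0.077, 0.702, 0.077, 0.704]
ft_force: [1.0, -0.8, 0.1]
width: 0.549
```

Call:
{"method": "carry_out", "body": {"deltas": [0, 0, 0, 0, 0.45, 0, 0, 0, 0, 0.35, 0, 0, 0, 0, 0.27, 0, 0, 0, 0, 0.2, 0, 0, 0, 0, 0.14, 0, 0, 0, 0, 0.1, 0, 0, 0, 0, 0.1, 0, 0, 0, 0, 0.1]}}

```text
time_s: 13.5
ee_pos: [0.4084, 0.157, 0.031]
tcp_rot: [-0.077, 0.704, 0.077, 0.702]
ft_force: [-5.6, -2.0, 5.6]
width: 0.181
```

Call:
{"method": "carry_out", "body": {"deltas": [0, 0, 0, 0, 0.4, 0, 0, 0, 0, 0.4, 3, 0, -1.5, 0, 0.4, 4, 0, -1, 0, 0.4, 0, 0, 0, 0, 0.3, 0, 0, 0, 0, 0.22, 0, 0, 0, 0, 0.1, 0, 0, 0, 0, 0.1]}}

```text
time_s: 14.3
ee_pos: [0.4084, 0.1569, 0.0243]
tcp_rot: [-0.077, 0.703, 0.077, 0.703]
ft_force: [0.7, 0.7, -2.0]
width: 0.184
```

Call:
{"method": "carry_out", "body": {"deltas": [0, 0, 0, 0, 0.1, 0, -2, 0, 0, 0.1, 0, -4, 0, 0, 0.1, 0, -6, 0, 0, 0.1, 0, -6, 0, 0, 0.1, 0, -4, 0, 0, 0.1, 0, -2, 0, 0, 0.1, 0, 0, 0, 0, 0.1]}}

```text
time_s: 15.1
ee_pos: [0.4138, 0.1328, 0.0244]
tcp_rot: [-0.077, 0.703, 0.076, 0.703]
ft_force: [2.4, 0.3, -6.0]
width: 0.182
```

```bash
python3 look.py w7; python3 - <<'E'
from h import *
from plant import grab_frame
f=grab_frame("scene")
a=np.ascontiguousarray(f["pixels"][270:400,230:380,::-1]); w=cv2.imread("pics/w7.png")
a=cv2.resize(a,(400,347),interpolation=cv2.INTER_CUBIC);w=cv2.resize(w,(400,347))
cv2.imwrite("pics/c7.png",np.hstack([a,w]))
E
```

```text
[0.41378911 0.13275869 0.0244251 ] 0.18173142543228354 [ 2.37627394  0.34042673 -6.00387376]
```

View pics/c7.png

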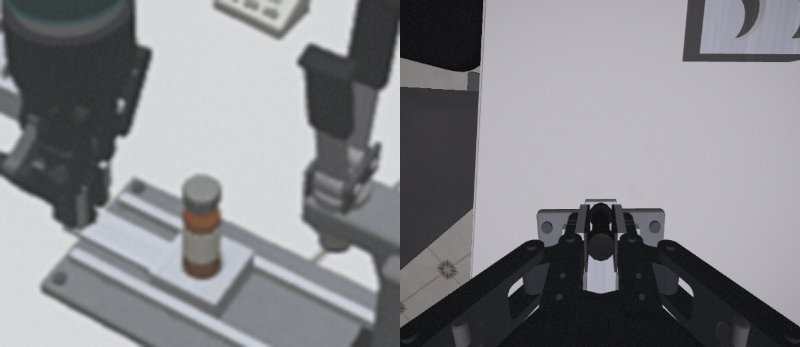

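The knob is gripped and the carriage has moved about 24 mm, with the vial upright and the track clear. I'll keep pushing.

Call:
{"method": "carry_out", "body": {"deltas": [0, -4, 0, 0, 0.1, 0, -8, 0, 0, 0.1, 0, -10, 0, 0, 0.1, 0, -12, 0, 0, 0.1, 0, -12, 0, 0, 0.1, 0, -10, 0, 0, 0.1, 0, -8, 0, 0, 0.1, 0, -6, 0, 0, 0.1]}}

```text
time_s: 16.0
ee_pos: [0.4292, 0.0648, 0.0245]
tcp_rot: [-0.076, 0.702, 0.077, 0.703]
ft_force: [4.4, 3.4, -7.9]
width: 0.183
```

Call:
{"method": "carry_out", "body": {"deltas": [0, -3, 0, 0, 0.1, 0, -2, 0, 0, 0.1, 0, -2, 0, 0, 0.1, 0, -2, 0, 0, 0.1, 0, -2, 0, 0, 0.1, 0, -1, 0, 0, 0.1, 0, -1, 0, 0, 0.1, 0, 0, 0, 0, 0.1]}}

```text
time_s: 16.8
ee_pos: [0.432, 0.0523, 0.0245]
tcp_rot: [-0.077, 0.702, 0.077, 0.703]
ft_force: [5.1, 1.7, -8.2]
width: 0.181
```

Call:
{"method": "carry_out", "body": {"deltas": [0, -1, 0, 0, 0.1, 0, -1, 0, 0, 0.1, 0, -1, 0, 0, 0.1, 0, -1, 0, 0, 0.1, 0, -1, 0, 0, 0.1, 0, 0, 0, 0, 0.1, 0, 0, 0, 0, 0.1, 0, 0, 0, 0, 0.1]}}

```text
time_s: 17.6
ee_pos: [0.4324, 0.0506, 0.0245]
tcp_rot: [-0.074, 0.702, 0.081, 0.703]
ft_force: [3.6, 11.5, -5.7]
width: 0.184
```

Call:
{"method": "carry_out", "body": {"deltas": [0, 1, 0, 0, 0.1, 0, 1, 0, 0, 0.1, 0, 0, 0, 0, 0.3, 0, 0, 0, 0, 0.5, 0, 0, 0, 0, 0.5, -5, 0, 0, 0, 0.5, -15, 0, 0, 0, 0.5, -20, 0, 0, 0, 0.5]}}

```text
time_s: 18.4
ee_pos: [0.4305, 0.0493, 0.0644]
tcp_rot: [-0.077, 0.704, 0.077, 0.702]
ft_force: [0.6, -0.4, -0.3]
width: 0.502
```

Call:
{"method": "carry_out", "body": {"deltas": [-35, 0, 0, 0, 0.6, -40, 10, 0, 0, 0.8, -40, 15, 0, 0, 1, -40, 0, 0, 0, 1, -40, 0, 0, 0, 1, -35, 0, 0, 0, 1, 0, 0, 0, 0, 1, 0, 0, 0, 0, 1]}}

```text
time_s: 19.2
ee_pos: [0.4268, 0.0738, 0.2956]
tcp_rot: [-0.077, 0.702, 0.077, 0.704]
ft_force: [-0.3, 0.5, -0.7]
width: 1.001
```

```bash
python3 look.py w8 "[.452,-.035,.246]" "[.452,-.035,.246]+np.array([.9756,.2196,0])*.03" "[.452,-.035,.246]-np.array([.9756,.2196,0])*.03"; python3 - <<'E'
from h import *
from plant import grab_frame
f=grab_frame("scene");t=grab_frame("top");pickle.dump((f,t),open("s8.pkl","wb"))
a=np.ascontiguousarray(f["pixels"][250:400,290:415,::-1]); w=cv2.imread("pics/w8.png")
a=cv2.resize(a,(400,480),interpolation=cv2.INTER_CUBIC);w=cv2.resize(w,(400,300))
w=np.vstack([w,np.zeros((180,400,3),np.uint8)])
cv2.imwrite("pics/c8.png",np.hstack([a,w]))
print(delta([.452,-.035,.31],np.radians(12.6)))
E
```

```text
[0.42684932 0.07378414 0.29558312] 1.0006490985009098 [-0.2619145   0.48469542 -0.72404233]
[.452,-.035,.246] (np.float64(320.79488014492046), np.float64(416.7751395614731))
[.452,-.035,.246]+np.array([.9756,.2196,0])*.03 (np.float64(364.35985266541434), np.float64(416.56307058079585))
[.452,-.035,.246]-np.array([.9756,.2196,0])*.03 (np.float64(277.23579422664875), np.float64(416.9871798868876))
(np.float64(-0.13207397390006237), array([ -17.21641901, -111.98158188,    2.28080651]))
```

View pics/c8.png

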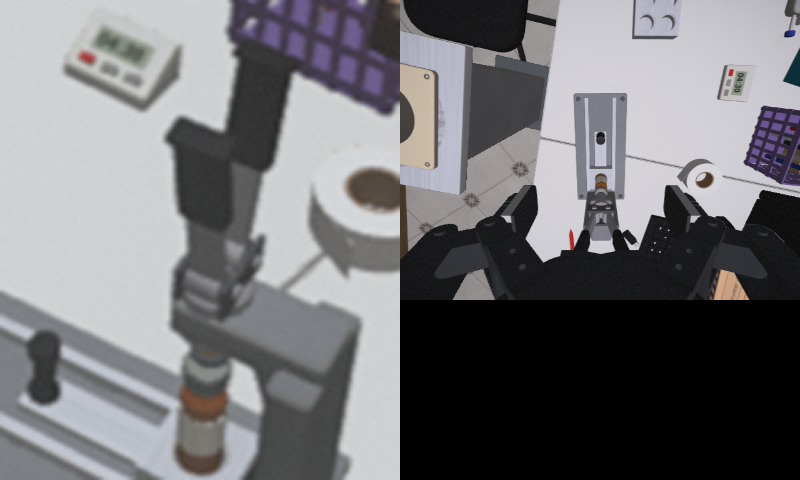

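The vial sits under the head. In the wrist view the black handle tips are about symmetric around column 320, as predicted. I'll check this with numbers.

```bash
python3 - <<'E'
from h import *
f,s=pickle.load(open('w8.pkl','rb'));g=cv2.cvtColor(f["pixels"],cv2.COLOR_RGB2GRAY)
for r in range(372,412,5):
    d=np.where(g[r,250:400]<45)[0]+250
    seg=np.split(d,np.where(np.diff(d)>2)[0]+1);print(r,[(a[0],a[-1]) for a in seg if len(a)>3])
S,T=pickle.load(open('s8.pkl','rb'))
for sx in(1,-1):
  for u in(0,):
    print(plane(S,(351.7,291) if sx>0 else (374.3,266.7),.26))
E
```

```text
372 [(np.int64(290), np.int64(302)), (np.int64(341), np.int64(353)), (np.int64(357), np.int64(367)), (np.int64(393), np.int64(399))]
377 [(np.int64(288), np.int64(303)), (np.int64(340), np.int64(372)), (np.int64(391), np.int64(399))]
382 [(np.int64(286), np.int64(302)), (np.int64(341), np.int64(358)), (np.int64(363), np.int64(377)), (np.int64(389), np.int64(399))]
387 [(np.int64(284), np.int64(303)), (np.int64(341), np.int64(360)), (np.int64(367), np.int64(377)), (np.int64(387), np.int64(399))]
392 [(np.int64(282), np.int64(302)), (np.int64(342), np.int64(362)), (np.int64(385), np.int64(399))]
397 [(np.int64(279), np.int64(300)), (np.int64(344), np.int64(365)), (np.int64(383), np.int64(399))]
402 [(np.int64(259), np.int64(299)), (np.int64(343), np.int64(399))]
407 [(np.int64(258), np.int64(399))]
[ 0.42413255 -0.03960611  0.26      ]
[ 0.48062379 -0.03057941  0.26      ]
```

Call:
{"method": "carry_out", "body": {"deltas": [-5, -15, 0.6, 0, 1, 0, -22, 0.6, 0, 1, 0, -25, 0, 0, 1, 0, -25, 0, 0, 1, 0, -15, 0, 0, 1, 0, -10, 0, 0, 1, 0, 0, 0, 0, 1, 0, 0, 0, 0, 1]}}

```text
time_s: 20.15
ee_pos: [0.4513, -0.0348, 0.2987]
tcp_rot: [-0.076, 0.703, 0.077, 0.702]
ft_force: [0.2, 0.2, 0.5]
width: 0.998
```

```bash
python3 look.py w9; python3 - <<'E'
from h import *
from plant import grab_frame
f=grab_frame("scene");t=grab_frame("top")
w=cv2.imread("pics/w9.png")
a=cv2.resize(np.ascontiguousarray(f["pixels"][170:350,280:460,::-1]),(400,400),interpolation=cv2.INTER_CUBIC)
b=cv2.resize(np.ascontiguousarray(t["pixels"][270:390,370:490,::-1]),(400,400),interpolation=cv2.INTER_CUBIC)
cv2.imwrite("pics/c9.png",np.hstack([a,b]))
print(delta([.452,-.035,.227],np.radians(12.6)))
E
```

```text
[ 0.45130183 -0.03484066  0.29868251] 0.9980002960327985 [0.24990337 0.1870696  0.4739889 ]
(np.float64(-0.0653509086219741), array([72.24293411, -0.60372182,  0.34816703]))
```

View pics/c9.png

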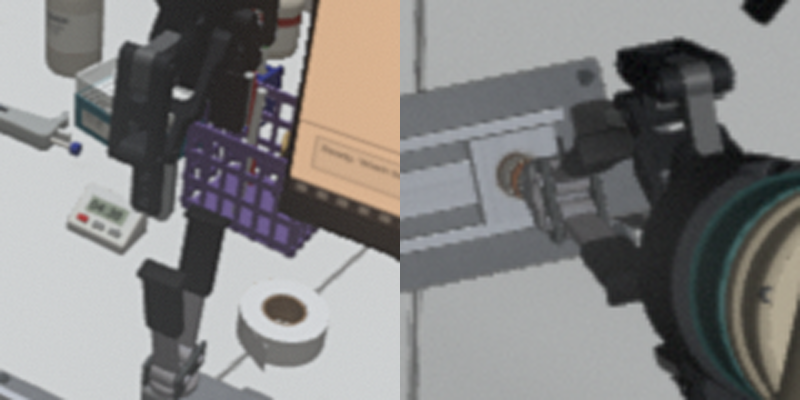

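The view shows the open gripper straddling above the handles, and the vial under the head. I've now viewed 12 pictures, so from here I'll rely on force and width readings.

Call:
{"method": "carry_out", "body": {"deltas": [10, 0, 0.3, 0, 1, 12, 0, 0, 0, 1, 10, 0, 0, 0, 1, 8, 0, 0, 0, 1, 6, 0, 0, 0, 1, 0, 0, 0, 0, 1, 0, 0, 0, 0, 1, 0, 0, 0, 0, 1]}}

```text
time_s: 21.1
ee_pos: [0.4526, -0.0352, 0.2539]
tcp_rot: [-0.077, 0.703, 0.077, 0.703]
ft_force: [-1.7, 0.7, -0.2]
width: 1.006
```

Call:
{"method": "carry_out", "body": {"deltas": [6, 0, 0, 0, 1, 8, 0, 0, 0, 1, 8, 0, 0, 0, 1, 6, 0, 0, 0, 1, 2, 0, 0, 0, 1, 0, 0, 0, 0, 1, 0, 0, 0, 0, 1, 0, 0, 0, 0, 1]}}

```text
time_s: 21.9
ee_pos: [0.4525, -0.0352, 0.2238]
tcp_rot: [-0.077, 0.703, 0.077, 0.703]
ft_force: [-0.0, -0.4, -0.6]
width: 1.001
```

Call:
{"method": "carry_out", "body": {"deltas": [0, 0, 0, 0, 0.92, 0, 0, 0, 0, 0.88, 0, 0, 0, 0, 0.85, 0, 0, 0, 0, 0.83, 0, 0, 0, 0, 0.81, 0, 0, 0, 0, 0.79, 0, 0, 0, 0, 0.78, 0, 0, 0, 0, 0.77], "newtons": 20}}

```text
time_s: 22.7
ee_pos: [0.452, -0.0352, 0.2235]
tcp_rot: [-0.077, 0.703, 0.077, 0.703]
ft_force: [-2.1, -1.5, 2.4]
width: 0.771
```

Call:
{"method": "carry_out", "body": {"deltas": [0, 0, 0, 0, 0.76, 0, 0, 0, 0, 0.75, 0, 0, 0, 0, 0.74, 0, 0, 0, 0, 0.73, 0, 0, 0, 0, 0.72, 0, 0, 0, 0, 0.71, 0, 0, 0, 0, 0.7, 0, 0, 0, 0, 0.69]}}

```text
time_s: 23.5
ee_pos: [0.452, -0.0351, 0.2234]
tcp_rot: [-0.077, 0.703, 0.077, 0.703]
ft_force: [-3.0, -0.6, 3.7]
width: 0.691
```

Call:
{"method": "carry_out", "body": {"deltas": [0, 0, 0, 0, 0.685, 0, 0, 0, 0, 0.68, 0, 0, 0, 0, 0.67, 0, 0, 0, 0, 0.665, 0, 0, 0, 0, 0.66, 0, 0, 0, 0, 0.65, 0, 0, 0, 0, 0.645, 0, 0, 0, 0, 0.64]}}

```text
time_s: 24.3
ee_pos: [0.4521, -0.0351, 0.2234]
tcp_rot: [-0.077, 0.703, 0.077, 0.703]
ft_force: [-3.0, -1.1, 3.4]
width: 0.641
```

Call:
{"method": "carry_out", "body": {"deltas": [0, 0, 0, 0, 0.635, 0, 0, 0, 0, 0.63, 0, 0, 0, 0, 0.62, 0, 0, 0, 0, 0.615, 0, 0, 0, 0, 0.61, 0, 0, 0, 0, 0.6, 0, 0, 0, 0, 0.595, 0, 0, 0, 0, 0.59]}}

```text
time_s: 25.1
ee_pos: [0.4521, -0.0351, 0.2236]
tcp_rot: [-0.077, 0.703, 0.077, 0.703]
ft_force: [-4.8, -1.4, 4.6]
width: 0.593
```

Call:
{"method": "carry_out", "body": {"deltas": [0, 0, 0, 0, 0.585, 0, 0, 0, 0, 0.58, 0, 0, 0, 0, 0.575, 0, 0, 0, 0, 0.57, 0, 0, 0, 0, 0.565, 0, 0, 0, 0, 0.56, 0, 0, 0, 0, 0.555, 0, 0, 0, 0, 0.55]}}

```text
time_s: 25.9
ee_pos: [0.4521, -0.0351, 0.2244]
tcp_rot: [-0.077, 0.703, 0.077, 0.703]
ft_force: [-7.5, -0.2, 8.3]
width: 0.551
```

Call:
{"method": "carry_out", "body": {"deltas": [0, 0, 0, 0, 0.547, 0, 0, 0, 0, 0.544, 0, 0, 0, 0, 0.541, 0, 0, 0, 0, 0.538, 0, 0, 0, 0, 0.535, 0, 0, 0, 0, 0.532, 0, 0, 0, 0, 0.529, 0, 0, 0, 0, 0.526]}}

```text
time_s: 26.7
ee_pos: [0.4521, -0.0352, 0.2233]
tcp_rot: [-0.077, 0.703, 0.077, 0.703]
ft_force: [-4.9, -1.7, 3.7]
width: 0.527
```

Call:
{"method": "carry_out", "body": {"deltas": [0, 0, 0, 0, 0.523, 0, 0, 0, 0, 0.52, 0, 0, 0, 0, 0.517, 0, 0, 0, 0, 0.514, 0, 0, 0, 0, 0.511, 0, 0, 0, 0, 0.508, 0, 0, 0, 0, 0.505, 0, 0, 0, 0, 0.5]}}

```text
time_s: 27.5
ee_pos: [0.4521, -0.0351, 0.2234]
tcp_rot: [-0.077, 0.703, 0.077, 0.703]
ft_force: [-5.5, -2.2, 3.6]
width: 0.5
```

Call:
{"method": "carry_out", "body": {"deltas": [0, 0, 0, 0, 0.498, 0, 0, 0, 0, 0.496, 0, 0, 0, 0, 0.494, 0, 0, 0, 0, 0.492, 0, 0, 0, 0, 0.489, 0, 0, 0, 0, 0.486, 0, 0, 0, 0, 0.483, 0, 0, 0, 0, 0.48]}}

```text
time_s: 28.3
ee_pos: [0.452, -0.0351, 0.2234]
tcp_rot: [-0.077, 0.703, 0.077, 0.703]
ft_force: [-4.4, -1.3, 3.7]
width: 0.482
```

Call:
{"method": "carry_out", "body": {"deltas": [0, 0, 0, 0, 0.478, 0, 0, 0, 0, 0.476, 0, 0, 0, 0, 0.474, 0, 0, 0, 0, 0.472, 0, 0, 0, 0, 0.47, 0, 0, 0, 0, 0.468, 0, 0, 0, 0, 0.466, 0, 0, 0, 0, 0.464]}}

```text
time_s: 29.1
ee_pos: [0.4521, -0.0351, 0.2236]
tcp_rot: [-0.077, 0.703, 0.077, 0.703]
ft_force: [-5.1, -0.7, 5.0]
width: 0.461
```

Call:
{"method": "carry_out", "body": {"deltas": [0, 0, 0, 0, 0.462, 0, 0, 0, 0, 0.46, 0, 0, 0, 0, 0.458, 0, 0, 0, 0, 0.456, 0, 0, 0, 0, 0.454, 0, 0, 0, 0, 0.452, 0, 0, 0, 0, 0.452, 0, 0, 0, 0, 0.452]}}

```text
time_s: 29.9
ee_pos: [0.4521, -0.0351, 0.2237]
tcp_rot: [-0.077, 0.703, 0.077, 0.703]
ft_force: [-6.2, -0.8, 6.0]
width: 0.451
```

Call:
{"method": "carry_out", "body": {"deltas": [0, 0, 0, 0, 0.45, 0, 0, 0, 0, 0.449, 0, 0, 0, 0, 0.448, 0, 0, 0, 0, 0.447, 0, 0, 0, 0, 0.446, 0, 0, 0, 0, 0.445, 0, 0, 0, 0, 0.445, 0, 0, 0, 0, 0.445]}}

```text
time_s: 30.7
ee_pos: [0.4521, -0.0351, 0.2239]
tcp_rot: [-0.077, 0.703, 0.077, 0.703]
ft_force: [-5.7, -0.6, 4.9]
width: 0.449
```

Resistance peaked near 0.55 (8.3 N), fell to 3.7 N, and now there's a hard stop at 0.449. That matches 4 mm of cap travel, so I'll release.

Call:
{"method": "carry_out", "body": {"deltas": [0, 0, 0, 0, 0.5, 0, 0, 0, 0, 0.55, 0, 0, 0, 0, 0.62, 0, 0, 0, 0, 0.7, 0, 0, 0, 0, 0.78, 0, 0, 0, 0, 0.9, 0, 0, 0, 0, 1, 0, 0, 0, 0, 1]}}

```text
time_s: 31.5
ee_pos: [0.4534, -0.0352, 0.2242]
tcp_rot: [-0.077, 0.702, 0.077, 0.704]
ft_force: [-0.8, -0.2, 0.5]
width: 1.001
```

Call:
{"method": "carry_out", "body": {"deltas": [-5, 0, 0, 0, 1, -15, 0, 0, 0, 1, -20, 0, 0, 0, 1, -20, 0, 0, 0, 1, -15, 0, 0, 0, 1, 0, 0, 0, 0, 1, 0, 0, 0, 0, 1, 0, 0, 0, 0, 1]}}

```text
time_s: 32.3
ee_pos: [0.4517, -0.035, 0.2975]
tcp_rot: [-0.077, 0.703, 0.077, 0.702]
ft_force: [0.1, 0.0, -0.1]
width: 1.001
```

Call:
{"method": "carry_out", "body": {"deltas": [0, 15, 0, 0, 1, 0, 25, 0, 0, 1, 0, 30, 0, 0, 1, 0, 30, 0, 0, 1, 0, 12, 0, 0, 1, 0, 0, 0, 0, 1, 0, 0, 0, 0, 1, 0, 0, 0, 0, 1]}}

```text
time_s: 33.1
ee_pos: [0.4282, 0.0734, 0.2981]
tcp_rot: [-0.077, 0.703, 0.076, 0.703]
ft_force: [-0.1, 0.1, -0.1]
width: 0.999
```

```bash
python3 look.py w10; python3 - <<'E'
from h import *
from plant import grab_frame
f=grab_frame("scene");S0,_=pickle.load(open("s8.pkl","rb"))
# vial column profile (amber/cap) before vs after; handle tip region difference
for n,F in(("before",S0),("after",f)):
    p=F["pixels"].astype(int)
    print(n,[tuple(p[r,352]) for r in range(356,400,2)])
d=np.abs(f["pixels"].astype(int)-S0["pixels"]).max(2)
d0=d[250:420,290:415]>40; ys,xs=np.where(d0);print("changed px",len(ys),(xs.min()+290,xs.max()+290,ys.min()+250,ys.max()+250) if len(ys) else "")
print("handles diff",(d[250:345,335:395]>40).sum(),"vial diff",(d[350:405,340:370]>40).sum())
# wrist handle segments
w=pickle.load(open('w10.pkl','rb'))[0];g=cv2.cvtColor(w["pixels"],cv2.COLOR_RGB2GRAY)
for r in(382,387,392):
    x=np.where(g[r,250:400]<45)[0]+250
    print(r,[(a[0],a[-1]) for a in np.split(x,np.where(np.diff(x)>2)[0]+1) if len(a)>3])
E
```

```text
[0.42818166 0.07342191 0.29813609] 0.9993702593993465 [-0.1156192   0.08402128 -0.05845452]
before [(np.int64(75), np.int64(75), np.int64(76)), (np.int64(83), np.int64(84), np.int64(85)), (np.int64(87), np.int64(85), np.int64(81)), (np.int64(75), np.int64(79), np.int64(82)), (np.int64(111), np.int64(114), np.int64(112)), (np.int64(137), np.int64(139), np.int64(136)), (np.int64(118), np.int64(120), np.int64(117)), (np.int64(72), np.int64(74), np.int64(73)), (np.int64(71), np.int64(74), np.int64(74)), (np.int64(102), np.int64(73), np.int64(60)), (np.int64(118), np.int64(80), np.int64(58)), (np.int64(106), np.int64(75), np.int64(59)), (np.int64(89), np.int64(69), np.int64(58)), (np.int64(124), np.int64(118), np.int64(111)), (np.int64(120), np.int64(118), np.int64(112)), (np.int64(121), np.int64(119), np.int64(113)), (np.int64(122), np.int64(121), np.int64(114)), (np.int64(122), np.int64(121), np.int64(115)), (np.int64(105), np.int64(97), np.int64(88)), (np.int64(87), np.int64(70), np.int64(61)), (np.int64(86), np.int64(66), np.int64(58)), (np.int64(124), np.int64(116), np.int64(114))]
a
[... 775 characters left out ...]
(np.int64(120), np.int64(119), np.int64(114)), (np.int64(118), np.int64(115), np.int64(110)), (np.int64(87), np.int64(70), np.int64(59)), (np.int64(84), np.int64(63), np.int64(54)), (np.int64(123), np.int64(116), np.int64(113))]
changed px 105 (np.int64(345), np.int64(362), np.int64(360), np.int64(386))
handles diff 0 vial diff 105
382 [(np.int64(284), np.int64(302)), (np.int64(340), np.int64(358)), (np.int64(364), np.int64(377)), (np.int64(388), np.int64(399))]
387 [(np.int64(281), np.int64(302)), (np.int64(340), np.int64(360)), (np.int64(369), np.int64(375)), (np.int64(387), np.int64(399))]
392 [(np.int64(279), np.int64(300)), (np.int64(342), np.int64(362)), (np.int64(385), np.int64(399))]
```

```bash
python3 - <<'E'
from h import *
from plant import grab_frame
f=grab_frame("scene");S0,_=pickle.load(open("s8.pkl","rb"))
for F in(S0,f):
    p=F["pixels"].astype(int)
    for r in range(356,382):
        print(r,"".join("o" if q[0]-q[2]>25 else ("#" if q.sum()<200 else ("+" if q.sum()<270 else ("-" if q.sum()<390 else "."))) for q in p[r,340:368]))
    print()
E
```

```text
356 ........-+++++++++++++++++--
357 .........-++++++++++++++++++
358 ..........-+++++++++++++++++
359 ..........++++++++++++++++++
360 .........-++++++++++++++++++
361 .........-++++++++++++++++++
362 ........---++++++++++-..-+++
363 ........-.--+++++++++-....-+
364 .......--..---++++----......
365 .......---...-----...-......
366 -......----.........--......
367 ---....-+---.......---......
368 ..------+++---...---+-......
369 -..-..--+++++----++++.......
370 ----..--+++++++++++#-.......
371 .--..--oo+++++++++++-.......
372 ...-.--ooo++++++++++o.......
373 .....--oooo+++++++ooo.......
374 ......-oooooooooooooo.......
375 ......-oooooooooooooo-......
376 .......+ooooooooooooo-......
377 --.....-oooooooooooo--......
378 ---...-++ooooooooooo--...-..
379 --....--+oooooooooo-----..--
380 -.....----oooooooo-.---.--.-
381 ......------++o-+-......--.-

356 ........-+++++++++++++++++--
357 .........-++++++++++++++++++
358 ..........-+++++++++++++++++
359 ..........-+++++++++++++++++
360 ..........-+++++++++++++++++
361 ..........-++++++++++--+++++
362 ..........-++++++++++...-+++
363 .........ooo++++++++-.....-+
364 .........oooooo++oooo.......
365 ........-ooooooooooooo......
366 -.......-ooooooooooooo......
367 .--....--ooooooooooooo......
368 .----.----ooooooooooo--.....
369 .-.--.--+--ooooooooo---.....
370 -.--..--++---oooooo---......
371 .---..--++++-------++-......
372 ...-.---+++++++-+-+++-......
373 ......-oo++++++++++++-......
374 ......-ooo+++++++++++-......
375 .......oooo+++++++++oo......
376 .......+oooooooooooooo-.....
377 --.....+ooooooooooooo---....
378 ---....-+ooooooooooo+-...-..
379 --.....--ooooooooooo+-...-.-
380 -......---oooooooooo+------.
381 ......-----+oooooo---...---.
```

```bash
python3 -c "
from plant import finish_job
print(finish_job())"
```

```text
the job is handed in; nothing more can be done
None
```

The vial is in the capper under the head with its cap pressed on, and I handed the job in at about 33 s of robot time. The hand-in reports no verdict, so what follows is what my own readings showed.

- **Placing:** I lifted the vial from the block and checked its foot against the pocket rim from close up. I then lowered it until it touched the floor, where the force read 4.7 N upward. After release it stood upright in the pocket.
- **Sliding home:** I pushed the carriage in by its knob. It stopped after about 109 mm, with the force rising to 11.5 N.
- **Capping:** I squeezed the handles slowly with the grip limited to 20 N. The wrist force rose to 8.3 N, fell to 3.7 N, and the fingers then met a hard stop at opening 0.449. That fits the cap resisting, giving and going home after about 4 mm.

**Last checks**
- **Cap:** before and after scene images show it about 2 px lower, which is roughly the expected 4 mm.
- **Handles:** they look the same as before the squeeze, so they have sprung open.
- **Rest of the capper:** in the part of the scene image I compared, only the vial changed. I did not compare the images around the timer or the label roll.
- **Robot:** it is clear of everything and its force reading is near zero.

**Less certain**
- **Amber disc:** the after image shows one where the grey cap top used to be. I took it to be the neck showing through the cap in the rendering. I had no picture views left, so I could only check it from pixel values.
- **Vial position:** it also shifted sideways by under 1 px, about 1 mm, and appears to have settled in its pocket.
- **Vial in the gripper:** early estimates of where it sat along the pads differed by several millimetres, and the close-up check at the pocket settled it.

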